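# Open the bench dust filter box

## Task

Open the filter box of the bench dust extractor for cleaning: with the cover still seated, undo both of its captive wing screws by turning each one anticlockwise (seen from above) to its stop, a quarter turn, so that its wings point along the box. Then lift the cover off by its handle and lay it gently, right way up, squarely in the middle of the cutting mat with its long side along the mat's long side, and let go. Do not disturb the other things on the bench.

Things in the scene. Friction and masses are not known exactly. Their poses are not given: they have to be found in the camera images.
- filter_box: grey sheet-metal filter box fixed to the bench, 222 (its x) by 134 (its y) by 70 mm high, with a short black pipe stub on its +x end. Origin: centre of its underside. Closed at the start by the cover.
- cover: loose aluminium pan-shaped cover, 235 (its x) by 147 (its y) mm, 0.5 kg: plate with its upper face 26 mm above the origin and a 22 mm skirt turned down all round, 2.5 mm play over the box walls. Origin: middle of the skirt's lower edge, 48 mm above the bench when seated; axes as the box's. Carries both screws and the handle; laid down, it stands on its skirt (nothing hangs lower).
- cover_grip (a point): middle of the cover's black handle bar, 64 mm above the cover's origin, over its centre. The bar is 80 mm long along the cover's x, 14 mm wide in y, 14 mm high (top 72 mm above the cover's origin), on two posts at x = +-32 mm; 32 mm open space below the bar.
- screw_near_wing (a point): captive screw at the cover's x = -80 mm, y = 0: point on its axis half-way up its wings, 22 mm above the plate's upper face. The wing bar is a straight upright dark steel bar through the axis, 66 mm long (33 mm either side), 8 mm thick, 22 mm high, from 11 to 33 mm above the plate. The point's y axis runs along the wings and turns with them.
- screw_far_wing (a point): the same on the equal screw at the cover's x = +80 mm, y = 0.
- screw_near (a joint): turn of this screw in rad, relative to the cover, growing anticlockwise from above. 0: wings across the cover (along its y), locked by a cross foot under the box's shelf; from about 1.3 the foot passes its slot and that end is free; stop at 1.6, wings along the cover's x. Starts between 0 and 0.35. Stiff (0.08 N m), stays where left.
- screw_far (a joint): the same for the far screw.
- mat: green cutting mat fixed on the bench, 340 (its x) by 270 (its y) by 3 mm thick. Origin: centre of its underside; its top is 3 mm higher.
- paint_bottle: bystander: upright paint bottle, 52 mm across, 120 mm high. Origin: centre of its underside.
- shoe_box: bystander: shoe box, 318 by 198 by 117 mm high. Origin: centre of its underside.
- hammer: bystander: hammer lying on the bench, handle to its -x. Origin: on the bench below its middle.

How it is judged:
By the outcome, as a careful person would: the job done as asked, in the order asked, and still so for the second after the job is handed in, with the robot touching nothing.
It also fails if it takes over 72 s, if anything falls off the work surface, if the arm or the gripper's body presses on something with over 40 N, if the wrist force passes 120 N, or if a joint passes its speed limit or range.

## Robot

A 6-joint arm with a two-finger parallel gripper is mounted at the origin on the work surface. World frame = base frame: x ahead of the robot, y to its left, z up, the work surface at z = 0. Lengths are in m, angles in degrees, forces in N, time in s.
With the tool pointing down it reaches from about 0.35 to 0.875 m from the base axis. Payload 4.2 kg.
Tool frame: the origin (TCP) lies midway between the tips of the shut fingers; the grasp point (between the pads) lies 19 mm behind it; z points along the fingers, y is the line along which they close (so a half turn about z gives the same grasp; the last joint's range is limited). The gripper opens to 87 mm and grips with 3 to 60 N. Pads are 19 mm wide; open, the fingers measure 117 mm over their backs; the gripper's body (75 mm by 190 mm) begins 51 mm behind the grasp point.
Start: joints at [-49.355, 22.042, 0.453, 0, -68.411, -14.817], TCP at [0.272, -0.563, 0.223] pointing down, gripper open.
Joint ranges: [-179.83, 179.83], [-69.29, 118.12], [-61.27, 80.66], [-181.25, 117.63], [-171.15, -9.14], [-177.46, 177.46]. Speed limits (degrees/s): [159.86, 159.86, 180, 180, 180, 180].

## Interface

Orientations are given as a 3x3 rotation matrix whose columns are the frame's x, y, z axes.
In Python, from station import sense, capture, camera_params, finish_job gives the robot as it stands.
- The arm moves only by the tool drive_tool, never from a script. Its argument "rows" is a list of rows, each an object of numbers: "tx", "ty", "tz": the shift along the tool's x, y, z in cm; "ax", "ay", "az": the turn, a rotation vector about the tool's x, y, z in rad; "claw": the finger opening in cm, from 0 to 8.7. In form: [{"tx": .., "ty": .., "tz": .., "ax": .., "ay": .., "az": .., "claw": ..}, ...]. A call has 1 to 10 rows; each row shifts and turns the commanded pose from where the row before left it, along the tool's axes as they then stand; what a row does not reach is not made up. A row lasts 1/12 s, in which the tool goes at most 41.7 mm and 7.16 degrees, less where a joint would pass 70% of its speed; a pose out of reach is approached as far as the arm can. A call with a gripper value outside its range is refused whole. The fingers move at their own pace and stop on an object; the grip force is fixed at half the most. Time passes only in rows, so rows that do not move let the fingers close. It gives the time, the measured TCP pose, the force, the opening and the grip force at its end, in the units of the state.
- sense(): the state, without advancing time (a new reading comes with each control period).
- capture(name): name is "scene" or "top" or "wrist"; returns (picture, depth): 384x512x3 uint8, red, green, blue; 384x512 float32, m along the optical axis (not along the pixel's ray), 0 where there is no reading.
- camera_params(name): a dict with "intrinsics" (3x3 intrinsics, pixels), "R" (3x3) and "t" (3): a world point X has camera coordinates R X + t; the wrist camera has in their place "tool_from_camera" (4x4, takes a point from camera to tool coordinates, whose origin is the TCP and whose axes are the flange's). Camera axes: x right, y down, z forward; pixel columns grow to the right and rows downward; lengths in m; the calibration is good to about 2 mm. A picture is of the moment at which its call begins: read the wrist's pose just before it. camera_params takes no time and is no camera call.
- finish_job(): hands the job in; it is judged then, once.
The state is a dict: "time_s": time; "joints": joint angles; "joint_velocities": joint speeds; "effort": joint torques, N m; "tcp_pos": TCP position; "ee_rot": TCP orientation; "wrist_force": force on the tool from outside, world axes, zero at the start; "moment": the same for the moment, N m; "gripper_width": opening from 0.0 (shut) to 1.0 (fully open); "gripper_force": force on a finger pad.
Only numpy, scipy, OpenCV 4.12 (cv2) and the standard library are available. Lean on these libraries where they do the work, as an engineer would, in place of code of your own. Each camera call takes 0.05 s, during which the arm holds its last target. There are 200 camera calls.

## Working session

There is one attempt and no reset: what is moved stays moved. The work goes in short steps, Python scripts to look and compute and a tool call to move; the robot and the scene stay as the last step left them, time stands still between calls to the robot, and variables do not carry over. Pictures are saved under pics/ and viewed, at most 10 in all, crops included, and the job is handed in when it is done.

Besides the shell and the picture viewer there is one more tool, called as name(argument=value, ...) on one line, values as JSON. drive_tool: Moves the arm, as the interface text tells. Its arguments: {"type":"object","properties":{"rows":{"type":"array"}},"required":["rows"]}

```bash
mkdir -p pics; ls; python3 - <<'E'
from station import *
import cv2,numpy as np
s=sense();print(s)
ims=[]
for n in("scene","top"):
    p,d=capture(n);np.savez(f"{n}.npz",p=p,d=d);cv2.imwrite(f"pics/{n}.png",p[:,:,::-1]);print(n,camera_params(n))
E
```

```text
pics
{'time_s': 0.0, 'joints': array([-4.93539355e+01,  2.20881391e+01,  3.81949579e-01, -2.61431978e-02,
       -6.84113023e+01, -1.48166622e+01]), 'joint_velocities': array([-0.03852677, -0.02285993,  0.015414  ,  0.02458772, -0.05295793,
        0.02319719]), 'effort': array([ 8.76467620e-04, -3.90661776e+01,  1.87407678e+01,  4.21988860e+00,
        1.10433871e-02, -1.80424095e-04]), 'tcp_pos': array([ 0.27206329, -0.56202968,  0.22150942]), 'ee_rot': array([[-9.00168572e-01, -4.35540486e-01, -1.01379892e-03],
       [-4.35541651e-01,  9.00166714e-01,  1.83224182e-03],
       [ 1.14572551e-04,  2.09087816e-03, -9.99997808e-01]]), 'wrist_force': array([-0.37580312, -0.14616037, -0.23534431]), 'moment': array([ 0.00856776,  0.0441927 , -0.05225781]), 'gripper_force': 0.0, 'gripper_width': 0.9962121006330751}
scene {'intrinsics': array([[421.02534035,   0.        , 246.60721452],
       [  0.        , 421.02534035, 184.79059879],
       [  0.        ,   0.        ,   1.        ]]), 'R': array([[ 0.71485101,  0.69927523,  0.00147852],
       [ 0.47275701, -0.48172717, -0.7378616 ],
       [-0.5152561 ,  0.52816009, -0.67495042]]), 't': array([-0.44915051, -0.21492077,  1.88896665])}
top {'intrinsics': array([[444.13665393,   0.        , 259.11605014],
       [  0.        , 444.13665393, 195.78317837],
       [  0.        ,   0.        ,   1.        ]]), 'R': array([[ 0.02921139, -0.99956813, -0.00320041],
       [-0.99026687, -0.02850339, -0.13623172],
       [ 0.13608166,  0.00714878, -0.99067183]]), 't': array([-0.00482579,  0.61106624,  1.60100071])}
```

View pics/scene.png

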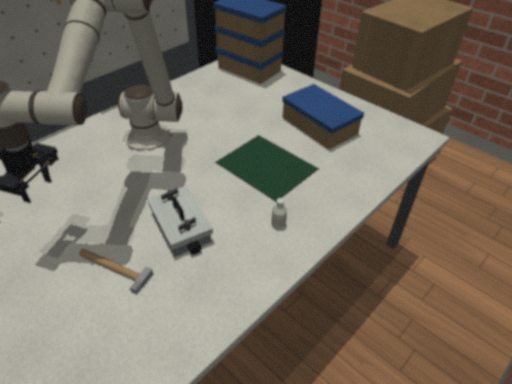

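View pics/top.png

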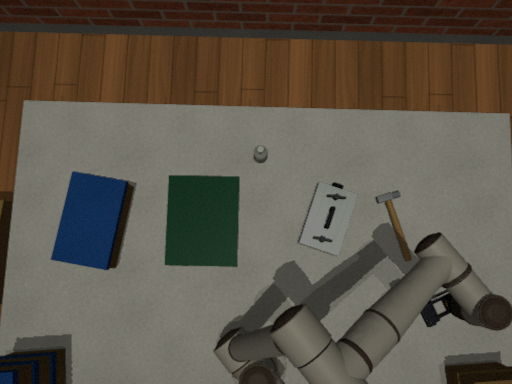

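The scene view shows the closed box at about (180,218) with the handle and wings dark. The top view has the cover at about (328,218), near screw at (322,239), far screw at (336,197) and the mat centred at about (203,221).

```bash
cat > h.py <<'E'
from station import *
import cv2,numpy as np
def ray(P,K,R,t,z):
    "pixels Nx2 -> world xy on plane z; R,t world->camera"
    P=np.atleast_2d(P).astype(float); d=np.c_[P,np.ones(len(P))]@np.linalg.inv(K).T@R
    c=-R.T@t; return (c+d*((z-c[2])/d[:,2])[:,None])[:,:2]
def cam(n,s=None):
    c=camera_params(n);K=c["intrinsics"]
    if n!="wrist": return K,c["R"],c["t"]
    T=np.eye(4);T[:3,:3]=s["ee_rot"];T[:3,3]=s["tcp_pos"];T=np.linalg.inv(T@c["tool_from_camera"])
    return K,T[:3,:3],T[:3,3]
def blobs(m,lo):
    n,l,st,c=cv2.connectedComponentsWithStats(m.astype(np.uint8))
    return [(l==i) for i in range(1,n) if st[i,4]>lo]
def rect(m,C,z):
    "min-area rectangle of mask edge on plane z: centre, size, yaw of the long side"
    q=max(cv2.findContours(m.astype(np.uint8),0,1)[0],key=len)[:,0]
    (c,s,a)=cv2.minAreaRect((ray(q,*C,z)*1000).astype(np.float32))
    if s[0]<s[1]: a+=90
    return np.round(c,1),np.round(sorted(s),1),round((a+90)%180-90,2)
E
python3 - <<'E'
from h import *
p=np.load("top.npz")["p"].astype(int);C=cam("top")
g=(p[:,:,1]>p[:,:,0]+15)&(p[:,:,1]>p[:,:,2]+8)
for b in blobs(g,500): print("mat",rect(b,C,.003))
m=np.zeros(g.shape,bool);m[180:258,298:362]=1
for b in blobs(m&(p.sum(2)<240),12):
    ys,xs=np.nonzero(b);print("dark",xs.mean(),ys.mean(),b.sum(),rect(b,C,.107))
print(camera_params("wrist"))
E
```

```text
mat (array([519.1, 225. ]), array([266.3, 338.6]), 0.49)
dark 337.0833333333333 184.95833333333334 48 (array([ 649.1, -264.3]), array([14.9, 39.1]), 72.85)
dark 335.92957746478874 196.33802816901408 71 (array([ 607.3, -260.3]), array([17.9, 63.7]), -88.35)
dark 309.85714285714283 205.5 14 (array([ 572.7, -168.1]), array([ 2.2, 48.6]), -17.45)
dark 329.30833333333334 217.025 120 (array([ 534. , -237.3]), array([18.8, 82.1]), -16.7)
dark 321.890625 238.71875 64 (array([ 457.4, -212.1]), array([17.4, 62.9]), -88.33)
dark 357.64814814814815 254.37037037037038 54 (array([ 410.5, -331.1]), array([27.7, 35.7]), -88.33)
{'intrinsics': array([[305.84225044,   0.        , 257.97305471],
       [  0.        , 305.84225044, 190.28619849],
       [  0.        ,   0.        ,   1.        ]]), 'tool_from_camera': array([[-8.64751517e-04, -9.52154759e-01, -3.05615064e-01,
         8.48181742e-02],
       [ 9.99999459e-01, -1.00018616e-03,  2.86572804e-04,
        -9.32022017e-04],
       [-5.78533617e-04, -3.05614651e-01,  9.52155109e-01,
        -1.62053848e-01],
       [ 0.00000000e+00,  0.00000000e+00,  0.00000000e+00,
         1.00000000e+00]])}
```

drive_tool(rows=[{"tx": -3.5, "ty": 1.7, "tz": -0.3, "claw": 3}, {"tx": -3.5, "ty": 1.7, "tz": -0.3, "claw": 3}, {"tx": -3.5, "ty": 1.7, "tz": -0.3, "claw": 3}, {"tx": -3.5, "ty": 1.7, "tz": -0.3, "claw": 3}, {"tx": -3.5, "ty": 1.7, "tz": -0.3, "claw": 3}, {"tx": -3.5, "ty": 1.7, "tz": -0.3, "claw": 3}, {"tx": -3.5, "ty": 1.7, "tz": -0.3, "claw": 3}, {"tx": -3.5, "ty": 1.7, "tz": -0.3, "claw": 3}, {"tx": -3.5, "ty": 1.7, "tz": -0.3, "claw": 3}, {"tx": -3.5, "ty": 1.7, "tz": -0.3, "claw": 3}])

```text
invalid input at $.rows[0]: expected keys tx, ty, tz, ax, ay, az, claw
```

drive_tool(rows=[{"az": -0.115, "claw": 3}, {"az": -0.115, "claw": 3}, {"az": -0.115, "claw": 3}, {"az": -0.115, "claw": 3}, {"az": -0.115, "claw": 3}, {"az": -0.115, "claw": 3}, {"az": -0.115, "claw": 3}, {"az": -0.115, "claw": 3}, {"az": -0.115, "claw": 3}, {"az": -0.115, "claw": 3}])

```text
invalid input at $.rows[0]: expected keys tx, ty, tz, ax, ay, az, claw
```

```bash
python3 - <<'E'
from h import *
s=sense();print(s["joints"].round(1),s["tcp_pos"],s["ee_rot"].round(3),s["gripper_width"])
p,d=capture("wrist");np.savez("w1.npz",p=p,d=d,K=0);cv2.imwrite("pics/w1.png",p[:,:,::-1])
import pickle;pickle.dump(s,open("w1.pkl","wb"))
E
```

```text
[-49.4  22.1   0.4  -0.  -68.4 -14.8] [ 0.2720763  -0.56207826  0.2215859 ] [[-0.9   -0.436 -0.001]
 [-0.436  0.9    0.002]
 [ 0.     0.002 -1.   ]] 1.0009583082708775
```

View pics/w1.png

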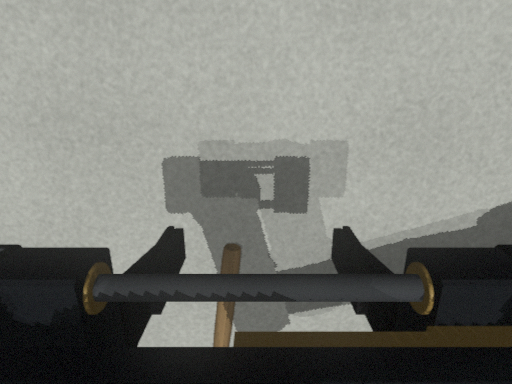

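The first wrist picture was taken from the start pose because the moves were refused: it shows bench, shadow and the hammer handle at (230,290), with the fingers filling the lower third. Each row needs all its keys.

drive_tool(rows=[{"tx": -3.4, "ty": 2.0, "tz": -0.4, "ax": 0, "ay": 0, "az": 0, "claw": 3}, {"tx": -3.4, "ty": 2.0, "tz": -0.4, "ax": 0, "ay": 0, "az": 0, "claw": 3}, {"tx": -3.4, "ty": 2.0, "tz": -0.4, "ax": 0, "ay": 0, "az": 0, "claw": 3}, {"tx": -3.4, "ty": 2.0, "tz": -0.4, "ax": 0, "ay": 0, "az": 0, "claw": 3}, {"tx": -3.4, "ty": 2.0, "tz": -0.4, "ax": 0, "ay": 0, "az": 0, "claw": 3}, {"tx": -3.4, "ty": 2.0, "tz": -0.4, "ax": 0, "ay": 0, "az": 0, "claw": 3}, {"tx": -3.4, "ty": 2.0, "tz": -0.4, "ax": 0, "ay": 0, "az": 0, "claw": 3}, {"tx": -3.4, "ty": 2.0, "tz": -0.4, "ax": 0, "ay": 0, "az": 0, "claw": 3}, {"tx": -3.4, "ty": 2.0, "tz": -0.4, "ax": 0, "ay": 0, "az": 0, "claw": 3}, {"tx": -3.4, "ty": 2.0, "tz": -0.4, "ax": 0, "ay": 0, "az": 0, "claw": 3}])

```text
time_s: 0.98
tcp_pos: [0.4917, -0.2325, 0.2627]
ee_rot: [[-0.9, -0.436, -0.0], [-0.436, 0.9, 0.0], [0.0, 0.0, -1.0]]
wrist_force: [1.5, -1.3, 0.5]
gripper_width: 0.374
gripper_force: 0.0
```

drive_tool(rows=[{"tx": -3.3, "ty": 2.0, "tz": -0.4, "ax": 0, "ay": 0, "az": 0, "claw": 3}, {"tx": -3.3, "ty": 2.0, "tz": -0.4, "ax": 0, "ay": 0, "az": 0, "claw": 3}, {"tx": 0, "ty": 0, "tz": 0, "ax": 0, "ay": 0, "az": -0.12, "claw": 3}, {"tx": 0, "ty": 0, "tz": 0, "ax": 0, "ay": 0, "az": -0.12, "claw": 3}, {"tx": 0, "ty": 0, "tz": 0, "ax": 0, "ay": 0, "az": -0.12, "claw": 3}, {"tx": 0, "ty": 0, "tz": 0, "ax": 0, "ay": 0, "az": -0.12, "claw": 3}, {"tx": 0, "ty": 0, "tz": 0, "ax": 0, "ay": 0, "az": -0.12, "claw": 3}, {"tx": 0, "ty": 0, "tz": 0, "ax": 0, "ay": 0, "az": -0.12, "claw": 3}, {"tx": 0, "ty": 0, "tz": 0, "ax": 0, "ay": 0, "az": -0.12, "claw": 3}, {"tx": 0, "ty": 0, "tz": 0, "ax": 0, "ay": 0, "az": -0.12, "claw": 3}])

```text
time_s: 1.82
tcp_pos: [0.5329, -0.1695, 0.2701]
ee_rot: [[-0.153, -0.988, -0.001], [-0.988, 0.153, 0.0], [-0.0, 0.001, -1.0]]
wrist_force: [-0.6, 1.1, -0.1]
gripper_width: 0.348
gripper_force: 0.0
```

drive_tool(rows=[{"tx": 0, "ty": 0, "tz": 0, "ax": 0, "ay": 0, "az": -0.12, "claw": 3}, {"tx": 0, "ty": 0, "tz": 0, "ax": 0, "ay": 0, "az": -0.07, "claw": 3}, {"tx": 0, "ty": 0, "tz": 0, "ax": 0, "ay": 0, "az": 0, "claw": 3}, {"tx": 0, "ty": 0, "tz": 0, "ax": 0, "ay": 0, "az": 0, "claw": 3}])

```text
time_s: 2.15
tcp_pos: [0.533, -0.1696, 0.2703]
ee_rot: [[0.028, -1.0, -0.001], [-1.0, -0.028, 0.0], [-0.0, 0.001, -1.0]]
wrist_force: [-0.1, 0.5, 0.2]
gripper_width: 0.342
gripper_force: 0.0
```

```bash
python3 - <<'E'
from h import *
s=sense();print(s["joints"].round(1),s["tcp_pos"],s["ee_rot"].round(3),s["gripper_width"])
p,d=capture("wrist");np.savez("w2.npz",p=p,d=d);cv2.imwrite("pics/w2.png",p[:,:,::-1])
import pickle;pickle.dump(s,open("w2.pkl","wb"))
E
```

```text
[ -1.1  13.9  -4.4  -0.  -71.8   2.7] [ 0.53302431 -0.1695536   0.27026328] [[ 0.028 -1.    -0.001]
 [-1.    -0.028  0.   ]
 [-0.     0.001 -1.   ]] 0.3415619966459216
```

View pics/w2.png

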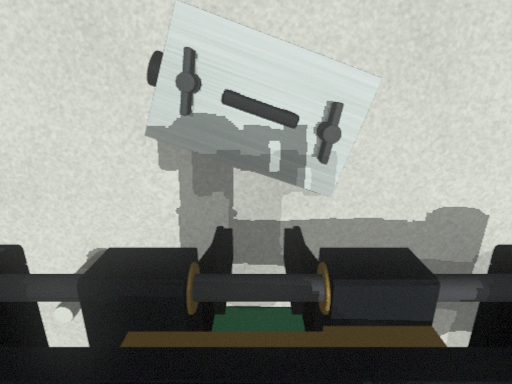

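The wrist view shows the whole cover: handle at (260,108), far screw at (188,82), near screw at (330,132), pipe stub at (155,68). The two screws start at different angles.

```bash
cat > m.py <<'E'
from h import *
def dark(p,C,box,th=130):
    m=np.zeros(p.shape[:2],bool);m[box[1]:box[3],box[0]:box[2]]=1
    m&=p.astype(int).sum(2)<th
    for b in blobs(m,150):
        b8=b.astype(np.uint8);hub=cv2.morphologyEx(b8,2,cv2.getStructuringElement(2,(15,15)))
        bar=b&(cv2.dilate(hub,np.ones((5,5)))==0)
        ys,xs=np.nonzero(bar);w=ray(np.c_[xs,ys],*C,.107)*1000
        v=cv2.fitLine(w.astype(np.float32),2,0,.01,.01).ravel();u=v[:2]*np.sign(v[0]+1e-9)
        t=(w-v[2:])@u;c=v[2:]+u*(t.min()+t.max())/2
        ys,xs=np.nonzero(b);print("px",xs.mean().round(),ys.mean().round(),"rect.120",rect(b,C,.120),"bar.107 mid",c.round(1),"len",np.ptp(t).round(1),"yaw",np.degrees(np.arctan2(u[1],u[0])).round(1), "hub",[ray(np.argwhere(hub)[:,::-1].mean(0),*C,.1).round(4) if hub.any() else None])
E
python3 - <<'E'
from m import *
import pickle
s=pickle.load(open("w2.pkl","rb"));p=np.load("w2.npz")["p"];C=cam("wrist",s)
dark(p,C,(140,20,400,170))
q=np.array([[177,2],[380,78],[333,196],[147,133]]);print(ray(q,*C,.074).round(4))
E
```

```text
[[ 0.6208 -0.3406]
 [ 0.4014 -0.2732]
 [ 0.4391 -0.1348]
 [ 0.6628 -0.2061]]
```

```bash
python3 - <<'E'
from m import *
import pickle
s=pickle.load(open("w2.pkl","rb"));p=np.load("w2.npz")["p"];C=cam("wrist",s)
print([p[y,x].sum() for x,y in((260,108),(188,60),(188,82),(330,110),(200,120),(220,150),(250,60))])
dark(p,C,(140,20,400,170),190)
E
```

```text
[np.uint64(202), np.uint64(284), np.uint64(278), np.uint64(254), np.uint64(403), np.uint64(317), np.uint64(640)]
px 253.0 110.0 rect.120 (array([ 532.8, -239.4]), array([13. , 77.7]), -17.41) bar.107 mid [ 534. -235.] len 80.9 yaw -22.0 hub [None]
```

```bash
python3 - <<'E'
from m import *
import pickle
s=pickle.load(open("w2.pkl","rb"));p=np.load("w2.npz")["p"];C=cam("wrist",s)
dark(p,C,(170,20,400,170),300)
E
```

```text
px 188.0 81.0 rect.120 (array([ 603. , -261.3]), array([23.3, 61.3]), 72.38) bar.107 mid [ 606.5 -262.2] len 65.0 yaw 83.7 hub [array([[ 0.6069, -0.2626]])]
px 260.0 109.0 rect.120 (array([ 532.6, -239.4]), array([14.5, 79. ]), -17.96) bar.107 mid [ 497.1 -220. ] len 1.0 yaw 2.1 hub [array([[ 0.5328, -0.2384]])]
px 329.0 132.0 rect.120 (array([ 462.9, -216.9]), array([23.7, 61.1]), -87.57) bar.107 mid [ 459.3 -215.7] len 64.5 yaw 80.4 hub [array([[ 0.4586, -0.2161]])]
```

```bash
python3 - <<'E'
from m import *
import pickle
s=pickle.load(open("w2.pkl","rb"));p=np.load("w2.npz")["p"];C=cam("wrist",s)
for n,c,x0 in(("near",(330,132),300),("far",(188,82),170)):
    m=np.zeros(p.shape[:2],bool);m[20:170,x0:x0+60]=1;m&=p.astype(int).sum(2)<300
    b=max(blobs(m,150),key=lambda b:b.sum());ys,xs=np.nonzero(b)
    w=ray(np.c_[xs,ys],*C,.1)*1000;o=w.mean(0);r=np.hypot(*(w-o).T)
    a=w[(r>17)&(w[:,1]>o[1])].mean(0);e=w[(r>17)&(w[:,1]<o[1])].mean(0)
    print(n,((a+e)/2).round(1),np.degrees(np.arctan2(*(a-e)[::-1])).round(1))
cv2.imwrite("pics/c.png",cv2.resize(p[20:180,140:380,::-1],None,fx=3,fy=3,interpolation=2))
E
```

```text
near [ 457.5 -215.7] 80.4
far [ 607.9 -263. ] 83.6
```

View pics/c.png

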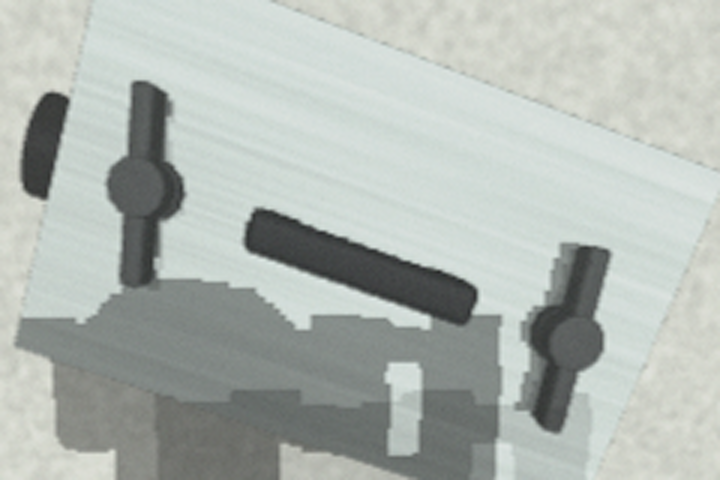

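The crop shows the wing tops clearly: far bar from (188,48) to (184,113) and near bar from (339,103) to (322,163) in full-image pixels. I'll cast those tips to the wing-top height.

```bash
python3 - <<'E'
from m import *
import pickle
s=pickle.load(open("w2.pkl","rb"));C=cam("wrist",s)
for a,e in(([188.3,48.3],[184,113.3]),([339,103.3],[321.7,163.3])):
    w=ray([a,e],*C,.107);d=w[1]-w[0];print(w.mean(0).round(4),np.hypot(*d).round(4),np.degrees(np.arctan2(d[1],d[0])).round(1))
print(ray([[186.7,82.7],[332,134]],*C,.107).round(4))
E
```

```text
[ 0.6077 -0.2627] 0.062 83.5
[ 0.4581 -0.2146] 0.0642 79.2
[[ 0.6071 -0.2619]
 [ 0.4561 -0.2149]]
```

```bash
python3 - <<'E'
from m import *
import pickle
s=pickle.load(open("w2.pkl","rb"));K,R,t=cam("wrist",s);d=np.load("w2.npz")["d"]
def z(x,y):
    D=np.median(d[y-1:y+2,x-1:x+2]);c=np.linalg.inv(K)@[x,y,1]*D;return ((R.T@(c-t))*1000).round(1)
for q in((187,82),(187,88),(189,55),(185,108),(260,109),(332,134),(330,137),(337,110),(323,158),(250,60)):print(q,z(*q))
print(d[134,316:346].round(3));print(d[110,325:347].round(3))
E
```

```text
(187, 82) [ 606.6 -262.5  107.5]
(187, 88) [ 606.8 -256.8  107.9]
(189, 55) [ 603.9 -287.6  106.3]
(185, 108) [ 610.  -237.2  106.7]
(260, 109) [ 533.  -239.   120.3]
(332, 134) [ 456.3 -215.   107.9]
(330, 137) [ 458.2 -211.8  108.4]
(337, 110) [ 453.6 -239.5  107.4]
(323, 158) [ 463.3 -189.   107.2]
(250, 60) [ 544.8 -287.7   73.6]
[0.355 0.346 0.344 0.339 0.336 0.33  0.322 0.322 0.321 0.321 0.321 0.323
 0.32  0.321 0.321 0.321 0.322 0.323 0.322 0.323 0.322 0.322 0.322 0.322
 0.322 0.355 0.356 0.354 0.355 0.356]
[0.347 0.348 0.347 0.347 0.348 0.332 0.328 0.325 0.32  0.317 0.316 0.315
 0.315 0.315 0.315 0.315 0.317 0.348 0.347 0.348 0.347 0.348]
```

drive_tool(rows=[{"tx": 1.1, "ty": 3.65, "tz": 0, "ax": 0, "ay": 0, "az": 0, "claw": 3}, {"tx": 1.06, "ty": 3.65, "tz": 0, "ax": 0, "ay": 0, "az": 0, "claw": 3}, {"tx": 0, "ty": 0, "tz": 2.5, "ax": 0, "ay": 0, "az": 0.108, "claw": 3}, {"tx": 0, "ty": 0, "tz": 2.5, "ax": 0, "ay": 0, "az": 0.108, "claw": 3}, {"tx": 0, "ty": 0, "tz": 3, "ax": 0, "ay": 0, "az": 0, "claw": 3}, {"tx": 0, "ty": 0, "tz": 3, "ax": 0, "ay": 0, "az": 0, "claw": 3}, {"tx": 0, "ty": 0, "tz": 3, "ax": 0, "ay": 0, "az": 0, "claw": 3}, {"tx": 0, "ty": 0, "tz": 1.5, "ax": 0, "ay": 0, "az": 0, "claw": 3}, {"tx": 0, "ty": 0, "tz": 0, "ax": 0, "ay": 0, "az": 0, "claw": 3}])

```text
time_s: 2.95
tcp_pos: [0.458, -0.193, 0.1119]
ee_rot: [[-0.187, -0.982, -0.008], [-0.982, 0.187, 0.001], [0.0, 0.008, -1.0]]
wrist_force: [-0.5, 0.2, 0.8]
gripper_width: 0.344
gripper_force: 0.0
```

drive_tool(rows=[{"tx": 0, "ty": 0, "tz": 0, "ax": 0, "ay": 0, "az": 0, "claw": 3}, {"tx": 0, "ty": 0, "tz": 0, "ax": 0, "ay": 0, "az": 0, "claw": 3}])

```text
time_s: 3.12
tcp_pos: [0.4621, -0.1936, 0.1169]
ee_rot: [[-0.185, -0.983, 0.002], [-0.983, 0.185, -0.001], [0.0, -0.003, -1.0]]
wrist_force: [0.4, -0.5, -0.4]
gripper_width: 0.345
gripper_force: 0.0
```

drive_tool(rows=[{"tx": 0, "ty": 0.1, "tz": 1, "ax": 0, "ay": 0, "az": 0, "claw": 3}, {"tx": 0, "ty": 0, "tz": 1, "ax": 0, "ay": 0, "az": 0, "claw": 3}, {"tx": 0, "ty": 0, "tz": 1, "ax": 0, "ay": 0, "az": 0, "claw": 3}, {"tx": 0, "ty": 0, "tz": 0.5, "ax": 0, "ay": 0, "az": 0, "claw": 3}, {"tx": 0, "ty": 0, "tz": 0, "ax": 0, "ay": 0, "az": 0, "claw": 1.3}, {"tx": 0, "ty": 0, "tz": 0, "ax": 0, "ay": 0, "az": 0, "claw": 1.3}, {"tx": 0, "ty": 0, "tz": 0, "ax": 0, "ay": 0, "az": 0, "claw": 1.3}, {"tx": 0, "ty": 0, "tz": 0, "ax": 0, "ay": 0, "az": 0, "claw": 1.3}])

```text
time_s: 3.78
tcp_pos: [0.4605, -0.1933, 0.0814]
ee_rot: [[-0.185, -0.983, 0.002], [-0.983, 0.185, -0.0], [-0.0, -0.002, -1.0]]
wrist_force: [-0.2, 0.7, 0.3]
gripper_width: 0.177
gripper_force: 0.0
```

drive_tool(rows=[{"tx": 0.01, "ty": 0.13, "tz": 0, "ax": 0, "ay": 0, "az": -0.06, "claw": 1.3}, {"tx": 0.01, "ty": 0.13, "tz": 0, "ax": 0, "ay": 0, "az": -0.06, "claw": 1.3}, {"tx": 0.01, "ty": 0.13, "tz": 0, "ax": 0, "ay": 0, "az": -0.06, "claw": 1.3}, {"tx": 0.01, "ty": 0.13, "tz": 0, "ax": 0, "ay": 0, "az": -0.06, "claw": 1.3}, {"tx": 0.01, "ty": 0.13, "tz": 0, "ax": 0, "ay": 0, "az": -0.06, "claw": 1.3}, {"tx": 0, "ty": 0, "tz": 0, "ax": 0, "ay": 0, "az": 0, "claw": 1.3}])

```text
time_s: 4.28
tcp_pos: [0.4551, -0.1933, 0.0813]
ee_rot: [[0.115, -0.993, 0.004], [-0.993, -0.115, -0.0], [0.001, -0.004, -1.0]]
wrist_force: [2.6, 0.9, -1.4]
gripper_width: 0.153
gripper_force: 1.4
```

drive_tool(rows=[{"tx": 0.012, "ty": 0.22, "tz": 0, "ax": 0, "ay": 0, "az": -0.1, "claw": 1.3}, {"tx": 0.012, "ty": 0.22, "tz": 0, "ax": 0, "ay": 0, "az": -0.1, "claw": 1.3}, {"tx": 0.012, "ty": 0.22, "tz": 0, "ax": 0, "ay": 0, "az": -0.1, "claw": 1.3}, {"tx": 0.012, "ty": 0.22, "tz": 0, "ax": 0, "ay": 0, "az": -0.1, "claw": 1.3}, {"tx": 0.012, "ty": 0.22, "tz": 0, "ax": 0, "ay": 0, "az": -0.1, "claw": 1.3}, {"tx": 0.012, "ty": 0.22, "tz": 0, "ax": 0, "ay": 0, "az": -0.1, "claw": 1.3}, {"tx": 0.012, "ty": 0.22, "tz": 0, "ax": 0, "ay": 0, "az": -0.1, "claw": 1.3}, {"tx": 0.012, "ty": 0.22, "tz": 0, "ax": 0, "ay": 0, "az": -0.1, "claw": 1.3}, {"tx": 0.012, "ty": 0.22, "tz": 0, "ax": 0, "ay": 0, "az": -0.1, "claw": 1.3}, {"tx": 0, "ty": 0, "tz": 0, "ax": 0, "ay": 0, "az": 0, "claw": 1.3}])

```text
time_s: 5.12
tcp_pos: [0.4375, -0.2034, 0.0811]
ee_rot: [[0.849, -0.528, 0.001], [-0.528, -0.849, 0.0], [0.001, -0.001, -1.0]]
wrist_force: [0.2, 1.4, 1.2]
gripper_width: 0.153
gripper_force: 0.8
```

drive_tool(rows=[{"tx": 0.01, "ty": 0.15, "tz": 0, "ax": 0, "ay": 0, "az": -0.07, "claw": 1.3}, {"tx": 0.01, "ty": 0.15, "tz": 0, "ax": 0, "ay": 0, "az": -0.07, "claw": 1.3}, {"tx": 0.01, "ty": 0.15, "tz": 0, "ax": 0, "ay": 0, "az": -0.07, "claw": 1.3}, {"tx": 0.01, "ty": 0.15, "tz": 0, "ax": 0, "ay": 0, "az": -0.07, "claw": 1.3}, {"tx": 0, "ty": 0, "tz": 0, "ax": 0, "ay": 0, "az": 0, "claw": 0.5}, {"tx": 0, "ty": 0, "tz": 0, "ax": 0, "ay": 0, "az": 0, "claw": 0.5}, {"tx": 0, "ty": 0, "tz": 0, "ax": 0, "ay": 0, "az": 0, "claw": 0.5}, {"tx": 0, "ty": 0, "tz": 0, "ax": 0, "ay": 0, "az": 0, "claw": 0.5}, {"tx": 0, "ty": 0, "tz": 0, "ax": 0, "ay": 0, "az": 0, "claw": 0.5}])

```text
time_s: 5.87
tcp_pos: [0.4345, -0.2093, 0.0806]
ee_rot: [[0.962, -0.275, -0.001], [-0.275, -0.962, -0.0], [-0.001, 0.0, -1.0]]
wrist_force: [-1.5, -1.3, 2.8]
gripper_width: 0.091
gripper_force: 30.0
```

```bash
python3 - <<'E'
from h import *
s=sense();print(s["moment"],s["wrist_force"],s["joints"].round(1))
E
```

```text
[ 0.00445945  0.7153103  -0.10762712] [-1.51827592 -1.25654629  2.75264049] [ -6.4  17.7 -30.    0.  -42.4  80.4]
```

drive_tool(rows=[{"tx": 0, "ty": 0.045, "tz": 0, "ax": 0, "ay": 0, "az": -0.02, "claw": 0.5}, {"tx": 0, "ty": 0.045, "tz": 0, "ax": 0, "ay": 0, "az": -0.02, "claw": 0.5}, {"tx": 0, "ty": 0, "tz": 0, "ax": 0, "ay": 0, "az": 0, "claw": 0.5}])

```text
time_s: 6.12
tcp_pos: [0.4344, -0.2101, 0.0806]
ee_rot: [[0.972, -0.235, -0.001], [-0.235, -0.972, 0.0], [-0.001, -0.0, -1.0]]
wrist_force: [-3.3, 0.8, 4.0]
gripper_width: 0.088
gripper_force: 30.0
```

```bash
python3 - <<'E'
from h import *
s=sense();print(s["moment"],s["wrist_force"],s["joints"].round(1))
E
```

```text
[ 0.0809555   0.86161064 -0.1918047 ] [-3.34864311  0.82011979  3.9945316 ] [ -6.5  17.7 -30.   -0.  -42.4  82.9]
```

drive_tool(rows=[{"tx": 0, "ty": 0, "tz": 0, "ax": 0, "ay": 0, "az": 0, "claw": 3}, {"tx": 0, "ty": 0, "tz": 0, "ax": 0, "ay": 0, "az": 0, "claw": 3}, {"tx": 0, "ty": 0, "tz": 0, "ax": 0, "ay": 0, "az": 0, "claw": 3}, {"tx": 0, "ty": 0, "tz": 0, "ax": 0, "ay": 0, "az": 0, "claw": 3}, {"tx": 0, "ty": 0, "tz": -2, "ax": 0, "ay": 0, "az": 0, "claw": 3}, {"tx": 0, "ty": 0, "tz": -3, "ax": 0, "ay": 0, "az": 0, "claw": 3}, {"tx": 0, "ty": 0, "tz": -3, "ax": 0, "ay": 0, "az": 0.12, "claw": 3}, {"tx": 0, "ty": 0, "tz": -3, "ax": 0, "ay": 0, "az": 0.12, "claw": 3}, {"tx": 0, "ty": 0, "tz": -3, "ax": 0, "ay": 0, "az": 0.12, "claw": 3}, {"tx": 0, "ty": 0, "tz": -3, "ax": 0, "ay": 0, "az": 0.12, "claw": 3}])

```text
time_s: 6.95
tcp_pos: [0.4346, -0.21, 0.252]
ee_rot: [[0.75, -0.661, 0.001], [-0.661, -0.75, -0.0], [0.0, -0.0, -1.0]]
wrist_force: [0.4, -0.9, -0.4]
gripper_width: 0.348
gripper_force: 0.0
```

drive_tool(rows=[{"tx": 0, "ty": 0, "tz": -2, "ax": 0, "ay": 0, "az": 0.12, "claw": 3}, {"tx": 0, "ty": 0, "tz": 0, "ax": 0, "ay": 0, "az": 0.12, "claw": 3}, {"tx": 0, "ty": 0, "tz": 0, "ax": 0, "ay": 0, "az": 0.12, "claw": 3}, {"tx": 0, "ty": 0, "tz": 0, "ax": 0, "ay": 0, "az": 0.12, "claw": 3}, {"tx": 0, "ty": 0, "tz": 0, "ax": 0, "ay": 0, "az": 0.12, "claw": 3}, {"tx": 0, "ty": 0, "tz": 0, "ax": 0, "ay": 0, "az": 0.12, "claw": 3}, {"tx": 0, "ty": 0, "tz": 0, "ax": 0, "ay": 0, "az": 0.12, "claw": 3}, {"tx": -1.3, "ty": -3.3, "tz": 0, "ax": 0, "ay": 0, "az": 0, "claw": 3}, {"tx": -1.3, "ty": -3.3, "tz": 0, "ax": 0, "ay": 0, "az": 0, "claw": 3}, {"tx": -1.3, "ty": -3.3, "tz": 0, "ax": 0, "ay": 0, "az": 0, "claw": 3}])

```text
time_s: 7.78
tcp_pos: [0.5343, -0.1693, 0.2709]
ee_rot: [[0.013, -1.0, 0.001], [-1.0, -0.013, -0.0], [0.0, -0.001, -1.0]]
wrist_force: [-0.1, 0.0, 0.3]
gripper_width: 0.347
gripper_force: 0.0
```

drive_tool(rows=[{"tx": 0, "ty": 0, "tz": 0, "ax": 0, "ay": 0, "az": 0, "claw": 3}, {"tx": 0, "ty": 0, "tz": 0, "ax": 0, "ay": 0, "az": 0, "claw": 3}, {"tx": 0, "ty": 0, "tz": 0, "ax": 0, "ay": 0, "az": 0, "claw": 3}])

```text
time_s: 8.03
tcp_pos: [0.5328, -0.1696, 0.2699]
ee_rot: [[0.014, -1.0, -0.001], [-1.0, -0.014, 0.0], [-0.0, 0.001, -1.0]]
wrist_force: [-0.2, -0.6, -0.1]
gripper_width: 0.34
gripper_force: 0.0
```

```bash
python3 - <<'E'
from m import *
import pickle
s=sense();print(s["joints"].round(1),s["tcp_pos"],s["ee_rot"].round(3))
p,d=capture("wrist");np.savez("w3.npz",p=p,d=d);pickle.dump(s,open("w3.pkl","wb"))
cv2.imwrite("pics/w3.png",cv2.resize(p[0:200,130:400,::-1],None,fx=2.9,fy=2.9,interpolation=2))
dark(p,cam("wrist",s),(170,20,400,200),300)
E
```

```text
[ -1.1  13.9  -4.4  -0.  -71.8   1.9] [ 0.53279421 -0.16956927  0.26991887] [[ 0.014 -1.    -0.001]
 [-1.    -0.014  0.   ]
 [-0.     0.001 -1.   ]]
px 187.0 84.0 rect.120 (array([ 601.7, -260.2]), array([23.3, 61.5]), 72.93) bar.107 mid [ 605.2 -261.2] len 64.9 yaw 84.1 hub [array([[ 0.6059, -0.2616]])]Traceback (most recent call last):
  File "<stdin>", line 6, in <module>
  File "m.py", line 9, in dark
    v=cv2.fitLine(w.astype(np.float32),2,0,.01,.01).ravel();u=v[:2]*np.sign(v[0]+1e-9)
      ~~~~~~~~~~~^^^^^^^^^^^^^^^^^^^^^^^^^^^^^^^^^^
cv2.error: OpenCV(4.12.0) /io/opencv/modules/imgproc/src/linefit.cpp:50: error: (-215:Assertion failed) count > 0 in function 'fitLine2D_wods'
```

View pics/w3.png

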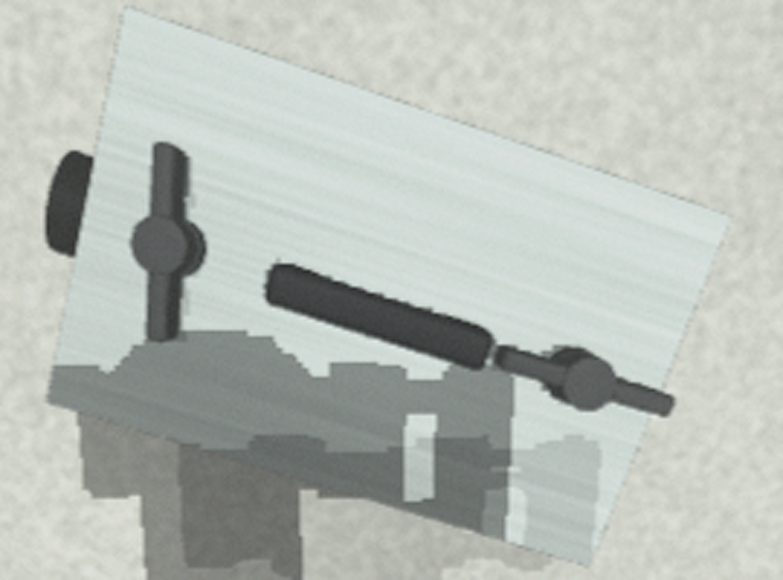

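The near wing (crop 500,355 to 670,405) now lies parallel to the cover's long side. The far hub is at crop (160,245), about 1 mm from where it was.

drive_tool(rows=[{"tx": 2.9, "ty": -1.775, "tz": 0, "ax": 0, "ay": 0, "az": 0, "claw": 3}, {"tx": 2.9, "ty": -1.775, "tz": 0, "ax": 0, "ay": 0, "az": 0, "claw": 3}, {"tx": 2.9, "ty": -1.775, "tz": 0, "ax": 0, "ay": 0, "az": 0, "claw": 3}, {"tx": 2.83, "ty": -1.775, "tz": 0, "ax": 0, "ay": 0, "az": 0, "claw": 3}, {"tx": 0, "ty": 0, "tz": 3, "ax": 0, "ay": 0, "az": 0.119, "claw": 3}, {"tx": 0, "ty": 0, "tz": 3, "ax": 0, "ay": 0, "az": 0, "claw": 3}, {"tx": 0, "ty": 0, "tz": 3, "ax": 0, "ay": 0, "az": 0, "claw": 3}, {"tx": 0, "ty": 0, "tz": 3, "ax": 0, "ay": 0, "az": 0, "claw": 3}, {"tx": 0, "ty": 0, "tz": 3, "ax": 0, "ay": 0, "az": 0, "claw": 3}, {"tx": 0, "ty": 0, "tz": 0, "ax": 0, "ay": 0, "az": 0, "claw": 3}])

```text
time_s: 8.92
tcp_pos: [0.6005, -0.283, 0.114]
ee_rot: [[-0.107, -0.994, -0.012], [-0.994, 0.107, 0.005], [-0.004, 0.013, -1.0]]
wrist_force: [-0.6, 0.4, -0.7]
gripper_width: 0.352
gripper_force: 0.0
```

drive_tool(rows=[{"tx": 0, "ty": 0, "tz": 0, "ax": 0, "ay": 0, "az": 0, "claw": 3}, {"tx": 0, "ty": 0, "tz": 0, "ax": 0, "ay": 0, "az": 0, "claw": 3}])

```text
time_s: 9.08
tcp_pos: [0.6067, -0.2849, 0.1231]
ee_rot: [[-0.105, -0.995, 0.003], [-0.995, 0.105, -0.002], [0.001, -0.004, -1.0]]
wrist_force: [0.1, -0.3, -0.3]
gripper_width: 0.345
gripper_force: 0.0
```

drive_tool(rows=[{"tx": -0.1, "ty": 0.1, "tz": 1, "ax": 0, "ay": 0, "az": 0, "claw": 3}, {"tx": 0, "ty": 0, "tz": 1, "ax": 0, "ay": 0, "az": 0, "claw": 3}, {"tx": 0, "ty": 0, "tz": 1, "ax": 0, "ay": 0, "az": 0, "claw": 3}, {"tx": 0, "ty": 0, "tz": 0.9, "ax": 0, "ay": 0, "az": 0, "claw": 3}, {"tx": 0, "ty": 0, "tz": 0, "ax": 0, "ay": 0, "az": 0, "claw": 1.3}, {"tx": 0, "ty": 0, "tz": 0, "ax": 0, "ay": 0, "az": 0, "claw": 1.3}, {"tx": 0, "ty": 0, "tz": 0, "ax": 0, "ay": 0, "az": 0, "claw": 1.3}, {"tx": 0, "ty": 0, "tz": 0, "ax": 0, "ay": 0, "az": 0, "claw": 1.3}, {"tx": 0, "ty": 0, "tz": 0, "ax": 0, "ay": 0, "az": 0, "claw": 1.3}])

```text
time_s: 9.83
tcp_pos: [0.6053, -0.2829, 0.0821]
ee_rot: [[-0.105, -0.995, 0.001], [-0.995, 0.105, -0.0], [0.0, -0.001, -1.0]]
wrist_force: [0.7, 0.2, 0.2]
gripper_width: 0.158
gripper_force: 0.0
```

drive_tool(rows=[{"tx": -0.011, "ty": -0.215, "tz": 0, "ax": 0, "ay": 0, "az": -0.1, "claw": 1.3}, {"tx": -0.011, "ty": -0.215, "tz": 0, "ax": 0, "ay": 0, "az": -0.1, "claw": 1.3}, {"tx": -0.011, "ty": -0.215, "tz": 0, "ax": 0, "ay": 0, "az": -0.1, "claw": 1.3}, {"tx": -0.011, "ty": -0.215, "tz": 0, "ax": 0, "ay": 0, "az": -0.1, "claw": 1.3}, {"tx": -0.011, "ty": -0.215, "tz": 0, "ax": 0, "ay": 0, "az": -0.1, "claw": 1.3}, {"tx": -0.011, "ty": -0.215, "tz": 0, "ax": 0, "ay": 0, "az": -0.1, "claw": 1.3}, {"tx": -0.011, "ty": -0.215, "tz": 0, "ax": 0, "ay": 0, "az": -0.1, "claw": 1.3}, {"tx": 0, "ty": 0, "tz": 0, "ax": 0, "ay": 0, "az": 0, "claw": 1.3}])

```text
time_s: 10.5
tcp_pos: [0.6188, -0.2796, 0.082]
ee_rot: [[0.562, -0.827, -0.001], [-0.827, -0.562, -0.0], [-0.0, 0.001, -1.0]]
wrist_force: [-1.8, -0.6, 0.6]
gripper_width: 0.151
gripper_force: 1.0
```

drive_tool(rows=[{"tx": -0.011, "ty": -0.215, "tz": 0, "ax": 0, "ay": 0, "az": -0.1, "claw": 1.3}, {"tx": -0.011, "ty": -0.215, "tz": 0, "ax": 0, "ay": 0, "az": -0.1, "claw": 1.3}, {"tx": -0.011, "ty": -0.215, "tz": 0, "ax": 0, "ay": 0, "az": -0.1, "claw": 1.3}, {"tx": -0.011, "ty": -0.215, "tz": 0, "ax": 0, "ay": 0, "az": -0.1, "claw": 1.3}, {"tx": -0.011, "ty": -0.215, "tz": 0, "ax": 0, "ay": 0, "az": -0.1, "claw": 1.3}, {"tx": -0.011, "ty": -0.215, "tz": 0, "ax": 0, "ay": 0, "az": -0.1, "claw": 1.3}, {"tx": -0.011, "ty": -0.215, "tz": 0, "ax": 0, "ay": 0, "az": -0.1, "claw": 1.3}, {"tx": 0, "ty": 0, "tz": 0, "ax": 0, "ay": 0, "az": 0, "claw": 0.5}, {"tx": 0, "ty": 0, "tz": 0, "ax": 0, "ay": 0, "az": 0, "claw": 0.5}, {"tx": 0, "ty": 0, "tz": 0, "ax": 0, "ay": 0, "az": 0, "claw": 0.5}])

```text
time_s: 11.33
tcp_pos: [0.6288, -0.2668, 0.0822]
ee_rot: [[0.961, -0.275, 0.002], [-0.275, -0.961, 0.0], [0.002, -0.001, -1.0]]
wrist_force: [2.8, 1.2, 2.2]
gripper_width: 0.089
gripper_force: 30.0
```

drive_tool(rows=[{"tx": 0, "ty": 0, "tz": 0, "ax": 0, "ay": 0, "az": 0, "claw": 0.5}, {"tx": 0, "ty": 0, "tz": 0, "ax": 0, "ay": 0, "az": 0, "claw": 0.5}, {"tx": 0, "ty": -0.04, "tz": 0, "ax": 0, "ay": 0, "az": -0.02, "claw": 0.5}, {"tx": 0, "ty": -0.04, "tz": 0, "ax": 0, "ay": 0, "az": -0.02, "claw": 0.5}, {"tx": 0, "ty": 0, "tz": 0, "ax": 0, "ay": 0, "az": 0, "claw": 0.5}])

```text
time_s: 11.75
tcp_pos: [0.629, -0.2661, 0.0822]
ee_rot: [[0.973, -0.233, 0.002], [-0.233, -0.973, -0.0], [0.002, -0.0, -1.0]]
wrist_force: [2.9, 4.1, 3.1]
gripper_width: 0.084
gripper_force: 30.0
```

```bash
python3 - <<'E'
from h import *
s=sense();print(s["moment"],s["wrist_force"],s["joints"].round(1))
E
```

```text
[ 0.99538898 -0.71051709 -0.24749452] [2.91871724 4.11430475 3.05687008] [ -9.4  34.1  -0.6  -0.  -55.2  86. ]
```

drive_tool(rows=[{"tx": 0, "ty": 0, "tz": 0, "ax": 0, "ay": 0, "az": 0, "claw": 3}, {"tx": 0, "ty": 0, "tz": 0, "ax": 0, "ay": 0, "az": 0, "claw": 3}, {"tx": 0, "ty": 0, "tz": 0, "ax": 0, "ay": 0, "az": 0, "claw": 3}, {"tx": 0, "ty": 0, "tz": 0, "ax": 0, "ay": 0, "az": 0, "claw": 3}, {"tx": 0, "ty": 0, "tz": -2, "ax": 0, "ay": 0, "az": 0, "claw": 3}, {"tx": 0, "ty": 0, "tz": -4, "ax": 0, "ay": 0, "az": 0, "claw": 3}, {"tx": 0, "ty": 0, "tz": -4, "ax": 0, "ay": 0, "az": 0, "claw": 3}, {"tx": 0, "ty": 0, "tz": -4, "ax": 0, "ay": 0, "az": 0.07, "claw": 4}, {"tx": -2, "ty": 0, "tz": -4, "ax": 0, "ay": 0, "az": 0, "claw": 4}, {"tx": -3, "ty": 0, "tz": -2.5, "ax": 0, "ay": 0, "az": 0, "claw": 4}])

```text
time_s: 12.58
tcp_pos: [0.583, -0.2529, 0.2865]
ee_rot: [[0.953, -0.302, 0.003], [-0.302, -0.953, -0.002], [0.004, 0.001, -1.0]]
wrist_force: [1.7, 0.6, 2.2]
gripper_width: 0.442
gripper_force: 0.0
```

drive_tool(rows=[{"tx": -3, "ty": 0, "tz": -1, "ax": 0, "ay": 0, "az": 0, "claw": 4}, {"tx": -3, "ty": 0, "tz": -1, "ax": 0, "ay": 0, "az": 0, "claw": 4}, {"tx": -3, "ty": 0, "tz": 0, "ax": 0, "ay": 0, "az": 0, "claw": 4}, {"tx": -3, "ty": 0, "tz": 0, "ax": 0, "ay": 0, "az": 0, "claw": 4}, {"tx": 0, "ty": 0, "tz": 0, "ax": 0, "ay": 0, "az": 0, "claw": 4}, {"tx": 0, "ty": 0, "tz": 0, "ax": 0, "ay": 0, "az": 0, "claw": 4}])

```text
time_s: 13.08
tcp_pos: [0.4657, -0.2157, 0.3045]
ee_rot: [[0.954, -0.301, 0.001], [-0.301, -0.954, -0.0], [0.001, 0.0, -1.0]]
wrist_force: [0.3, 0.0, 0.2]
gripper_width: 0.458
gripper_force: 0.0
```

```bash
python3 - <<'E'
from m import *
import pickle
s=sense();print(s["joints"].round(1),s["tcp_pos"],s["ee_rot"].round(3))
p,d=capture("wrist");np.savez("w4.npz",p=p,d=d);pickle.dump(s,open("w4.pkl","wb"))
cv2.imwrite("pics/w4.png",p[:,:,::-1])
E
```

```text
[ -6.7   8.1  -6.8   0.  -75.   79.2] [ 0.46565244 -0.21571444  0.30447925] [[ 0.954 -0.301  0.001]
 [-0.301 -0.954 -0.   ]
 [ 0.001  0.    -1.   ]]
```

View pics/w4.png

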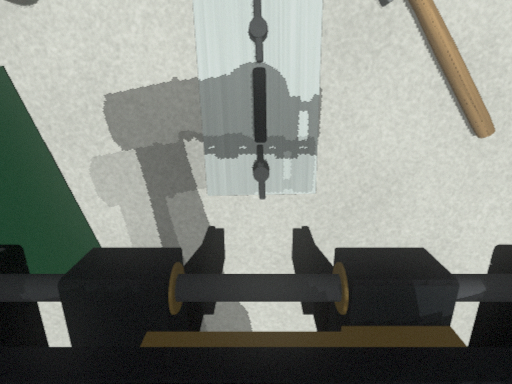

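Both wings (260,30) and (260,172) now lie along the cover, in line with the handle at (260,103); the hammer is to the right, clear of it.

```bash
python3 - <<'E'
from m import *
import pickle
s=pickle.load(open("w4.pkl","rb"));p=np.load("w4.npz")["p"];C=cam("wrist",s)
m=np.zeros(p.shape[:2],bool);m[62:148,248:275]=1;q=p.astype(int).sum(2)
for th in(150,180,220):
    b=m&(q<th);b=max(blobs(b,20),key=lambda b:b.sum());print(th,b.sum(),rect(b,C,.120))
# plate edges at left/right/bottom, height .074
print(ray([[194,0],[207,190],[322,0],[315,190],[207,195],[315,192]],*C,.074).round(4))
l=ray([[258.5,103]],*C,.120);print(l)
for r in(20,60,170):
    w=q[r,180:340];print(r,[180+i for i in np.nonzero(abs(np.diff(w))>60)[0]])
E
```

```text
150 566 (array([ 524.2, -236.7]), array([12.1, 60. ]), -17.17)
180 853 (array([ 532.4, -239.1]), array([12.8, 77.1]), -16.31)
220 916 (array([ 531.8, -239.1]), array([13.5, 78.3]), -16.32)
[[ 0.6619 -0.2032]
 [ 0.4473 -0.1385]
 [ 0.6185 -0.3403]
 [ 0.4033 -0.2774]
 [ 0.4406 -0.136 ]
 [ 0.4005 -0.2767]]
[[ 0.53544361 -0.23913804]]
20 [np.int64(250), np.int64(251), np.int64(263), np.int64(264), np.int64(265)]
60 [np.int64(195), np.int64(197), np.int64(254), np.int64(255), np.int64(256), np.int64(262), np.int64(263), np.int64(319)]
170 [np.int64(190), np.int64(191), np.int64(251), np.int64(252), np.int64(268), np.int64(269)]
```

drive_tool(rows=[{"tx": 3.5, "ty": 0.11, "tz": 0, "ax": 0, "ay": 0, "az": -0.017, "claw": 4}, {"tx": 3.53, "ty": 0.11, "tz": 2, "ax": 0, "ay": 0, "az": 0, "claw": 4}, {"tx": 0, "ty": 0, "tz": 3.5, "ax": 0, "ay": 0, "az": 0, "claw": 4}, {"tx": 0, "ty": 0, "tz": 3.5, "ax": 0, "ay": 0, "az": 0, "claw": 4}, {"tx": 0, "ty": 0, "tz": 3.5, "ax": 0, "ay": 0, "az": 0, "claw": 4}, {"tx": 0, "ty": 0, "tz": 2.5, "ax": 0, "ay": 0, "az": 0, "claw": 4}, {"tx": 0, "ty": 0, "tz": 1, "ax": 0, "ay": 0, "az": 0, "claw": 4}, {"tx": 0, "ty": 0, "tz": 0, "ax": 0, "ay": 0, "az": 0, "claw": 4}, {"tx": 0, "ty": 0, "tz": 0, "ax": 0, "ay": 0, "az": 0, "claw": 4}])

```text
time_s: 13.88
tcp_pos: [0.5349, -0.239, 0.144]
ee_rot: [[0.959, -0.284, 0.0], [-0.284, -0.959, -0.001], [0.0, 0.001, -1.0]]
wrist_force: [-0.4, -0.3, 0.3]
gripper_width: 0.461
gripper_force: 0.0
```

drive_tool(rows=[{"tx": -0.25, "ty": 0, "tz": 2, "ax": 0, "ay": 0, "az": 0, "claw": 4}, {"tx": 0, "ty": 0, "tz": 2, "ax": 0, "ay": 0, "az": 0, "claw": 4}, {"tx": 0, "ty": 0, "tz": 1, "ax": 0, "ay": 0, "az": 0, "claw": 4}, {"tx": 0, "ty": 0, "tz": 0, "ax": 0, "ay": 0, "az": 0, "claw": 1}, {"tx": 0, "ty": 0, "tz": 0, "ax": 0, "ay": 0, "az": 0, "claw": 1}, {"tx": 0, "ty": 0, "tz": 0, "ax": 0, "ay": 0, "az": 0, "claw": 1}, {"tx": 0, "ty": 0, "tz": 0, "ax": 0, "ay": 0, "az": 0, "claw": 1}, {"tx": 0, "ty": 0, "tz": 0, "ax": 0, "ay": 0, "az": 0, "claw": 1}])

```text
time_s: 14.55
tcp_pos: [0.5322, -0.2379, 0.0951]
ee_rot: [[0.959, -0.285, 0.002], [-0.285, -0.959, -0.001], [0.002, -0.0, -1.0]]
wrist_force: [0.2, -0.2, 0.5]
gripper_width: 0.173
gripper_force: 0.0
```

drive_tool(rows=[{"tx": 0, "ty": 0, "tz": 0, "ax": 0, "ay": 0, "az": 0, "claw": 1}, {"tx": 0, "ty": 0, "tz": 0, "ax": 0, "ay": 0, "az": 0, "claw": 1}, {"tx": 0, "ty": 0, "tz": -0.3, "ax": 0, "ay": 0, "az": 0, "claw": 1}, {"tx": 0, "ty": 0, "tz": -0.3, "ax": 0, "ay": 0, "az": 0, "claw": 1}, {"tx": 0, "ty": 0, "tz": 0, "ax": 0, "ay": 0, "az": 0, "claw": 1}])

```text
time_s: 14.97
tcp_pos: [0.5311, -0.2375, 0.0994]
ee_rot: [[0.958, -0.285, -0.001], [-0.285, -0.958, 0.001], [-0.001, -0.0, -1.0]]
wrist_force: [0.5, 0.1, -5.1]
gripper_width: 0.157
gripper_force: 30.0
```

drive_tool(rows=[{"tx": 0, "ty": 0, "tz": -0.5, "ax": 0, "ay": 0, "az": 0, "claw": 1}, {"tx": 0, "ty": 0, "tz": -0.6, "ax": 0, "ay": 0, "az": 0, "claw": 1}, {"tx": 0, "ty": 0, "tz": -0.8, "ax": 0, "ay": 0, "az": 0, "claw": 1}, {"tx": 0, "ty": 0, "tz": -1, "ax": 0, "ay": 0, "az": 0, "claw": 1}, {"tx": 0, "ty": 0, "tz": -1.5, "ax": 0, "ay": 0, "az": 0, "claw": 1}, {"tx": 0, "ty": 0, "tz": -2, "ax": 0, "ay": 0, "az": 0, "claw": 1}, {"tx": 0, "ty": 0, "tz": -2, "ax": 0, "ay": 0, "az": 0, "claw": 1}, {"tx": 0, "ty": 0, "tz": -1.5, "ax": 0, "ay": 0, "az": 0, "claw": 1}, {"tx": 0, "ty": 0, "tz": -1, "ax": 0, "ay": 0, "az": 0, "claw": 1}, {"tx": 0, "ty": 0, "tz": 0, "ax": 0, "ay": 0, "az": 0, "claw": 1}])

```text
time_s: 15.8
tcp_pos: [0.5324, -0.2381, 0.2122]
ee_rot: [[0.959, -0.284, 0.005], [-0.284, -0.959, -0.001], [0.005, -0.0, -1.0]]
wrist_force: [-0.1, 0.6, -4.7]
gripper_width: 0.152
gripper_force: 30.0
```

drive_tool(rows=[{"tx": -0.3, "ty": -1, "tz": 0, "ax": 0, "ay": 0, "az": 0, "claw": 1}, {"tx": -0.6, "ty": -2, "tz": 0, "ax": 0, "ay": 0, "az": 0, "claw": 1}, {"tx": -0.9, "ty": -2.8, "tz": 0, "ax": 0, "ay": 0, "az": 0, "claw": 1}, {"tx": -1, "ty": -3, "tz": 0, "ax": 0, "ay": 0, "az": 0, "claw": 1}, {"tx": -1, "ty": -3, "tz": 0, "ax": 0, "ay": 0, "az": 0, "claw": 1}, {"tx": -1, "ty": -3, "tz": 0, "ax": 0, "ay": 0, "az": 0, "claw": 1}, {"tx": -1, "ty": -3, "tz": 0, "ax": 0, "ay": 0, "az": 0, "claw": 1}, {"tx": -1, "ty": -3, "tz": 0, "ax": 0, "ay": 0, "az": 0, "claw": 1}, {"tx": -1, "ty": -3, "tz": 0, "ax": 0, "ay": 0, "az": 0, "claw": 1}, {"tx": -1, "ty": -3, "tz": 0, "ax": 0, "ay": 0, "az": 0, "claw": 1}])

```text
time_s: 16.63
tcp_pos: [0.5217, 0.0459, 0.2075]
ee_rot: [[0.959, -0.285, -0.003], [-0.285, -0.959, -0.001], [-0.003, 0.001, -1.0]]
wrist_force: [0.6, 0.5, -5.2]
gripper_width: 0.158
gripper_force: 30.0
```

drive_tool(rows=[{"tx": -1, "ty": -3, "tz": 0, "ax": 0, "ay": 0, "az": 0, "claw": 1}, {"tx": -1, "ty": -3, "tz": 0, "ax": 0, "ay": 0, "az": 0, "claw": 1}, {"tx": -1, "ty": -3, "tz": 0, "ax": 0, "ay": 0, "az": 0, "claw": 1}, {"tx": -1, "ty": -3, "tz": 0, "ax": 0, "ay": 0, "az": 0, "claw": 1}, {"tx": -0.9, "ty": -2.8, "tz": 0, "ax": 0, "ay": 0, "az": 0, "claw": 1}, {"tx": -0.5, "ty": -1.8, "tz": 0, "ax": 0, "ay": 0, "az": 0, "claw": 1}, {"tx": 0, "ty": -0.6, "tz": 0, "ax": 0, "ay": 0, "az": -0.05, "claw": 1}, {"tx": 0, "ty": 0, "tz": 0, "ax": 0, "ay": 0, "az": -0.08, "claw": 1}, {"tx": 0, "ty": 0, "tz": 0, "ax": 0, "ay": 0, "az": -0.1, "claw": 1}, {"tx": 0, "ty": 0, "tz": 0, "ax": 0, "ay": 0, "az": -0.07, "claw": 1}])

```text
time_s: 17.47
tcp_pos: [0.5191, 0.2246, 0.207]
ee_rot: [[1.0, 0.016, -0.004], [0.016, -1.0, -0.002], [-0.004, 0.002, -1.0]]
wrist_force: [0.3, 0.9, -4.6]
gripper_width: 0.158
gripper_force: 30.0
```

drive_tool(rows=[{"tx": 0, "ty": 0, "tz": 0, "ax": 0, "ay": 0, "az": 0, "claw": 1}, {"tx": 0, "ty": 0, "tz": 0, "ax": 0, "ay": 0, "az": 0, "claw": 1}, {"tx": 0, "ty": 0, "tz": 0, "ax": 0, "ay": 0, "az": 0, "claw": 1}])

```text
time_s: 17.72
tcp_pos: [0.52, 0.2244, 0.2081]
ee_rot: [[1.0, 0.01, -0.001], [0.01, -1.0, -0.001], [-0.002, 0.001, -1.0]]
wrist_force: [0.7, 0.3, -4.6]
gripper_width: 0.153
gripper_force: 30.0
```

```bash
python3 - <<'E'
from m import *
import pickle
s=sense();print(s["joints"].round(1),s["tcp_pos"],s["ee_rot"].round(3))
p,d=capture("wrist");np.savez("w5.npz",p=p,d=d);pickle.dump(s,open("w5.pkl","wb"))
t,_=capture("scene")
cv2.imwrite("pics/w5.png",np.vstack([p[:240],t[90:290]])[:,:,::-1])
E
```

```text
[ 39.7  17.   -9.2  -0.  -63.9  50.8] [0.52003717 0.2243605  0.20807151] [[ 1.     0.01  -0.001]
 [ 0.01  -1.    -0.001]
 [-0.002  0.001 -1.   ]]
```

View pics/w5.png

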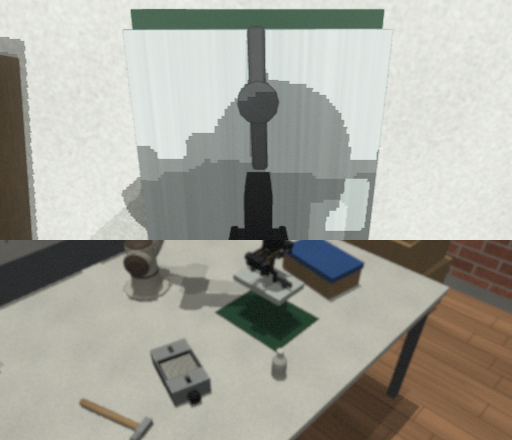

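The wrist view shows the cover held level: its far corners are at (124,30) and (392,30), with the mat's far edge behind at row 10, columns 131 to 384. The scene view shows the box open and nothing else disturbed.

```bash
python3 - <<'E'
from m import *
import pickle
s=pickle.load(open("w5.pkl","rb"));p=np.load("w5.npz")["p"].astype(int);C=cam("wrist",s)
g=(p[:,:,1]>p[:,:,0]+15)&(p[:,:,1]>p[:,:,2]+5);g[60:]=0
b=max(blobs(g,100),key=lambda b:b.sum());cs=np.nonzero(b.sum(0)>3)[0]
top=np.array([[x,np.nonzero(b[:,x])[0].min()-.5] for x in cs[10:-10]]);bot=np.array([[x,np.nonzero(b[:,x])[0].max()+.5] for x in cs[10:-10]])
def yaw(w): 
    v=cv2.fitLine((w*1000).astype(np.float32),2,0,.01,.01).ravel();return np.degrees(np.arctan2(-v[0],v[1]))if v[1]>0 else np.degrees(np.arctan2(v[0],-v[1]))
print("mat edge cols",cs[0],cs[-1],"rows",top[:,1].mean(),bot[:,1].mean())
wm=ray(top,*C,.003);wc=ray(bot,*C,.187);print("mat yaw",yaw(wm),"edge x",wm[:,0].mean(),"mid y",ray([[cs[0]-.5,10],[cs[-1]+.5,10]],*C,.003))
print("cover edge x",wc[:,0].mean(),"yaw",yaw(wc),"at y",wc[:,1].mean(),"hub",ray([[258,102]],*C,.22))
L=[];Rr=[]
for y in range(34,100,4):
    r=p[y].sum(1);L.append([100+np.argmax(np.diff(r[100:160:1])),y]) ;
k=p[60].sum(1);print(k[110:145],k[375:405]);k=p[34].sum(1);print(k[110:145],k[375:405])
print("corners",ray([[124,30],[391.5,30]],*C,.187))
E
```

```text
mat edge cols 131 383 rows 9.276824034334764 28.57296137339056
mat yaw 0.4439393 edge x 0.687699501133055 mid y [[0.68583971 0.35987935]
 [0.6882093  0.09198746]]
cover edge x 0.6373643362296781 yaw 0.6688369 at y 0.22514960347153912 hub [[0.6005656  0.22431385]]
[671 668 661 652 649 665 669 673 668 677 675 676 677 680 677 654 650 671
 676 682 679 681 678 681 680 678 676 673 671 667 668 673 673 668 667] [672 678 674 674 677 677 672 679 678 678 681 686 682 666 642 665 680 684
 683 684 677 682 681 684 681 677 677 675 673 672]
[680 675 675 679 670 672 672 675 686 696 694 683 652 652 676 670 674 674
 675 677 680 683 679 681 678 670 670 672 674 669 667 667 663 661 664] [678 675 680 676 684 680 676 675 668 672 677 677 680 677 681 681 670 620
 644 681 686 685 679 676 679 675 684 691 696 684]
corners [[0.6360465  0.29661983]
 [0.63731353 0.15282048]]
```

drive_tool(rows=[{"tx": -0.15, "ty": -0.1, "tz": 1, "ax": 0, "ay": 0, "az": 0.003, "claw": 1}, {"tx": 0, "ty": 0, "tz": 2, "ax": 0, "ay": 0, "az": 0, "claw": 1}, {"tx": 0, "ty": 0, "tz": 2.5, "ax": 0, "ay": 0, "az": 0, "claw": 1}, {"tx": 0, "ty": 0, "tz": 2.5, "ax": 0, "ay": 0, "az": 0, "claw": 1}, {"tx": 0, "ty": 0, "tz": 2.5, "ax": 0, "ay": 0, "az": 0, "claw": 1}, {"tx": 0, "ty": 0, "tz": 2, "ax": 0, "ay": 0, "az": 0, "claw": 1}, {"tx": 0, "ty": 0, "tz": 1.2, "ax": 0, "ay": 0, "az": 0, "claw": 1}, {"tx": 0, "ty": 0, "tz": 0.6, "ax": 0, "ay": 0, "az": 0, "claw": 1}, {"tx": 0, "ty": 0, "tz": 0, "ax": 0, "ay": 0, "az": 0, "claw": 1}, {"tx": 0, "ty": 0, "tz": 0, "ax": 0, "ay": 0, "az": 0, "claw": 1}])

```text
time_s: 18.65
tcp_pos: [0.5195, 0.2257, 0.066]
ee_rot: [[1.0, 0.008, 0.001], [0.008, -1.0, 0.0], [0.001, -0.0, -1.0]]
wrist_force: [0.6, -0.2, -5.0]
gripper_width: 0.159
gripper_force: 30.0
```

drive_tool(rows=[{"tx": -0.1, "ty": 0, "tz": 0.4, "ax": 0, "ay": 0, "az": 0, "claw": 1}, {"tx": 0, "ty": 0, "tz": 0.4, "ax": 0, "ay": 0, "az": 0, "claw": 1}, {"tx": 0, "ty": 0, "tz": 0.3, "ax": 0, "ay": 0, "az": 0, "claw": 1}, {"tx": 0, "ty": 0, "tz": 0.1, "ax": 0, "ay": 0, "az": 0, "claw": 1}, {"tx": 0, "ty": 0, "tz": 0.1, "ax": 0, "ay": 0, "az": 0, "claw": 1}, {"tx": 0, "ty": 0, "tz": 0.1, "ax": 0, "ay": 0, "az": 0, "claw": 1}, {"tx": 0, "ty": 0, "tz": 0, "ax": 0, "ay": 0, "az": 0, "claw": 1}, {"tx": 0, "ty": 0, "tz": 0, "ax": 0, "ay": 0, "az": 0, "claw": 1}])

```text
time_s: 19.32
tcp_pos: [0.5182, 0.2255, 0.0519]
ee_rot: [[1.0, 0.008, 0.0], [0.008, -1.0, 0.0], [0.0, -0.0, -1.0]]
wrist_force: [-0.3, -0.5, -5.3]
gripper_width: 0.155
gripper_force: 30.0
```

drive_tool(rows=[{"tx": 0, "ty": 0, "tz": 0.1, "ax": 0, "ay": 0, "az": 0, "claw": 1}, {"tx": 0, "ty": 0, "tz": 0.05, "ax": 0, "ay": 0, "az": 0, "claw": 1}, {"tx": 0, "ty": 0, "tz": 0, "ax": 0, "ay": 0, "az": 0, "claw": 1}, {"tx": 0, "ty": 0, "tz": 0, "ax": 0, "ay": 0, "az": 0, "claw": 1}])

```text
time_s: 19.65
tcp_pos: [0.5182, 0.2255, 0.0503]
ee_rot: [[1.0, 0.008, 0.0], [0.008, -1.0, 0.0], [0.0, -0.0, -1.0]]
wrist_force: [-0.2, -0.6, -4.5]
gripper_width: 0.156
gripper_force: 30.0
```

drive_tool(rows=[{"tx": 0, "ty": 0, "tz": 0.05, "ax": 0, "ay": 0, "az": 0, "claw": 1}, {"tx": 0, "ty": 0, "tz": 0.05, "ax": 0, "ay": 0, "az": 0, "claw": 1}, {"tx": 0, "ty": 0, "tz": 0, "ax": 0, "ay": 0, "az": 0, "claw": 1}, {"tx": 0, "ty": 0, "tz": 0, "ax": 0, "ay": 0, "az": 0, "claw": 1}])

```text
time_s: 19.98
tcp_pos: [0.5182, 0.2256, 0.0501]
ee_rot: [[1.0, 0.008, 0.001], [0.008, -1.0, 0.0], [0.001, -0.0, -1.0]]
wrist_force: [-1.7, 0.2, 3.2]
gripper_width: 0.159
gripper_force: 30.0
```

Contact made: the force went from -5 N to +3 N. Releasing and backing off.

drive_tool(rows=[{"tx": 0, "ty": 0, "tz": 0, "ax": 0, "ay": 0, "az": 0, "claw": 3.5}, {"tx": 0, "ty": 0, "tz": 0, "ax": 0, "ay": 0, "az": 0, "claw": 3.5}, {"tx": 0, "ty": 0, "tz": 0, "ax": 0, "ay": 0, "az": 0, "claw": 3.5}, {"tx": 0, "ty": 0, "tz": 0, "ax": 0, "ay": 0, "az": 0, "claw": 3.5}, {"tx": 0, "ty": 0, "tz": -1, "ax": 0, "ay": 0, "az": 0, "claw": 3.5}, {"tx": 0, "ty": 0, "tz": -3, "ax": 0, "ay": 0, "az": 0, "claw": 3.5}, {"tx": 0, "ty": 0, "tz": -4, "ax": 0, "ay": 0, "az": 0, "claw": 3.5}, {"tx": 0, "ty": 0, "tz": -4, "ax": 0, "ay": 0, "az": 0, "claw": 3.5}, {"tx": 0, "ty": 0, "tz": -4, "ax": 0, "ay": 0, "az": 0, "claw": 3.5}, {"tx": 0, "ty": 0, "tz": -4, "ax": 0, "ay": 0, "az": 0, "claw": 3.5}])

```text
time_s: 20.82
tcp_pos: [0.5179, 0.2252, 0.2524]
ee_rot: [[1.0, 0.008, 0.001], [0.008, -1.0, 0.001], [0.001, -0.001, -1.0]]
wrist_force: [0.1, 0.5, -0.1]
gripper_width: 0.405
gripper_force: 0.0
```

drive_tool(rows=[{"tx": -3, "ty": 0, "tz": -2, "ax": 0, "ay": 0, "az": 0, "claw": 3.5}, {"tx": -3, "ty": 0, "tz": -2, "ax": 0, "ay": 0, "az": 0, "claw": 3.5}, {"tx": -3, "ty": 0, "tz": -2, "ax": 0, "ay": 0, "az": 0, "claw": 3.5}, {"tx": 0, "ty": 0, "tz": 0, "ax": 0, "ay": 0, "az": 0, "claw": 3.5}, {"tx": 0, "ty": 0, "tz": 0, "ax": 0, "ay": 0, "az": 0, "claw": 3.5}, {"tx": 0, "ty": 0, "tz": 0, "ax": 0, "ay": 0, "az": 0, "claw": 3.5}])

```text
time_s: 21.32
tcp_pos: [0.428, 0.2247, 0.3096]
ee_rot: [[1.0, 0.008, 0.0], [0.008, -1.0, 0.001], [0.0, -0.001, -1.0]]
wrist_force: [0.4, -0.4, -0.7]
gripper_width: 0.402
gripper_force: 0.0
```

```bash
python3 - <<'E'
from m import *
s=sense();print(s["tcp_pos"],s["wrist_force"])
p,d=capture("wrist");C=cam("wrist",s);t,_=capture("scene")
cv2.imwrite("pics/w6.png",np.vstack([p[:280],t[90:290]])[:,:,::-1])
q=p.astype(int);g=(q[:,:,1]>q[:,:,0]+15)&(q[:,:,1]>q[:,:,2]+5);b=max(blobs(g,500),key=lambda b:b.sum())
f=cv2.morphologyEx(b.astype(np.uint8),3,np.ones((3,3)))
def w(x,z):return ray(x,*C,z)
for y in (60,100,140,180):
    r=np.nonzero(f[y])[0];k=np.diff(r).argmax();l,a,c,e=r[0]-.5,r[k]+.5,r[k+1]-.5,r[-1]+.5
    m=w([[l,y],[e,y]],.003)[:,1];cc=w([[a,y],[c,y]],.029)[:,1];print(y,[l,a,c,e],"mat mid",m.mean().round(4),np.ptp(m).round(4),"cover mid",cc.mean().round(4),np.ptp(cc).round(4))
for x in(200,230,290,320):
    r=np.nonzero(f[:200,x])[0];print(x,"mat far",w([[x,r[0]-.5]],.003).round(4),"cover far",w([[x,r[np.diff(r,append=999).argmax()]+.5]],.029).round(4))
E
```

```text
[0.42798106 0.22473525 0.30958159] [ 0.44505875 -0.3519857  -0.70347473]
60 [np.float64(312.5), np.float64(313.5), np.float64(313.5), np.float64(353.5)] mat mid 0.119 0.058 cover mid 0.151 0.0
100 [np.float64(311.5), np.float64(312.5), np.float64(312.5), np.float64(349.5)] mat mid 0.1182 0.0558 cover mid 0.1491 0.0
140 [np.float64(308.5), np.float64(309.5), np.float64(309.5), np.float64(346.5)] mat mid 0.1181 0.0581 cover mid 0.15 0.0
180 [np.float64(235.5), np.float64(236.5), np.float64(236.5), np.float64(342.5)] mat mid 0.1745 0.1704 cover mid 0.2562 0.0Traceback (most recent call last):
  File "<stdin>", line 12, in <module>
IndexError: index 0 is out of bounds for axis 0 with size 0
```

View pics/w6.png

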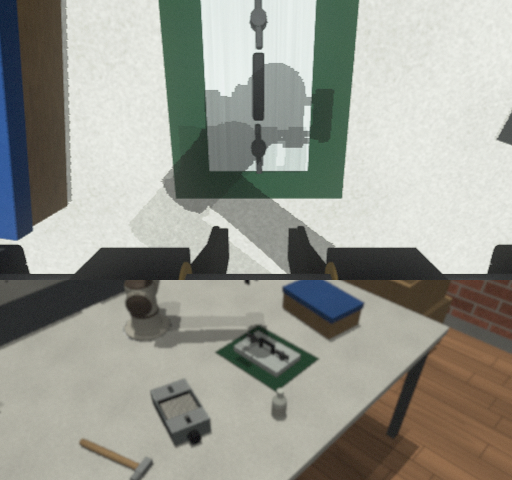

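The cover lies on the mat right way up with wings along; in the wrist crop its near edge is at row 171 and the mat's at row 198. The box is open and the bottle, hammer and shoe box look unmoved. One numeric check of centring:

```bash
python3 - <<'E'
from m import *
s=sense();p,d=capture("wrist");C=cam("wrist",s);S=cv2.cvtColor(p,cv2.COLOR_RGB2HSV)
f=cv2.medianBlur(((S[:,:,1]>75)&(abs(S[:,:,0].astype(int)-72)<18)).astype(np.uint8),5);w=lambda x,z:ray(x,*C,z)
for y in (30,60,100,140,160):
    r=np.nonzero(f[y,140:380])[0]+140;k=np.diff(r).argmax();l,a,c,e=r[0]-.5,r[k]+.5,r[k+1]-.5,r[-1]+.5
    m=w([[l,y],[e,y]],.003)[:,1];cc=w([[a,y],[c,y]],.029)[:,1];print(y,l,a,c,e,"mat",m.mean().round(4),np.ptp(m).round(4),"cover",cc.mean().round(4),np.ptp(cc).round(4),w([[c,y]],.029).round(4))
for x in(222,240,275,300):
    r=np.nonzero(f[150:230,x])[0]+150;print(x,"mat near",w([[x,r[-1]+.5]],.003).round(4),"cover near",w([[x,r[0]-.5]],.029).round(4))
E
```

```text
30 162.5 199.5 315.5 354.5 mat 0.2237 0.2635 cover 0.2251 0.1503 [[0.5894 0.1499]]
60 166.5 201.5 313.5 352.5 mat 0.2221 0.2624 cover 0.2249 0.1492 [[0.5535 0.1503]]
100 168.5 203.5 331.5 348.5 mat 0.2231 0.2638 cover 0.2107 0.1772 [[0.5026 0.1221]]
140 171.5 193.5 309.5 345.5 mat 0.2227 0.2653 cover 0.2329 0.167 [[0.4471 0.1494]]
160 308.5 309.5 309.5 343.5 mat 0.1174 0.0545 cover 0.1476 0.0 [[0.4178 0.1476]]Traceback (most recent call last):
  File "<stdin>", line 8, in <module>
IndexError: index -1 is out of bounds for axis 0 with size 0
```

```bash
python3 -c "
from station import *
print(finish_job())"
```

```text
the job is handed in; nothing more can be done
None
```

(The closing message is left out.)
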